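# Close a broken brick on the squaring board and hold the joint

## Task

One half of a broken grey border brick is clamped on the squaring board; find its matching half on the table, lay it flat on the board with a clear gap to the clamped half, then slide it home so that its side lies tight along the long wooden fence and the break is closed. Finish while still holding it there, pressed firmly against the fence and against the other half at once, so that I can tape the joint: do not let go. Bring the broken edges together gently, and leave the other pieces and tools where they are.

Things in the scene. Friction and masses are not known exactly. Their poses are not given: they have to be found in the camera images.
- board: Plywood squaring board fixed to the table, 400 mm (its x) by 230 mm (its y), 18 mm thick. Origin: centre of its underside, at table height; z up. Its y points to the fence, its x along the fence towards the clamped half and the end batten. Apart from fence, brick, clamp and brush its top is free.
- fence: Long wooden fence on the board: a batten 380 by 30 mm, 15 mm high above the board (lower than the brick). Origin: centre of its underside on the board's top, at board x 5, y 90 mm; axes parallel to the board's. The brick's side meets its inner face, board y = 75 mm. A like batten closes the board's +x end. Clay rubs on wood and clay with a coefficient of 0.5 to 0.7.
- clamped_half: Clamped half of the grey brick, fixed, 62 mm wide, 42 mm high, on the board from its break (facing board -x) to board x 165 mm, y 13 to 75 mm, touching fence and end batten. Its axes are parallel to the board's. Its origin is not in its own solid: it is where the loose half's origin belongs when home (board x -20, y 44, z 18 mm).
- clamp: Toggle clamp that holds the clamped half down: steel arm, black handle, on a wooden riser block; fixed. It takes up board x 88 to 148 mm, y from -157 mm (end of handle) to 54 mm, up to 84 mm above the board. Origin: centre of the riser's underside, on the board's top.
- loose_half: The matching half: grey fired clay, lozenge relief on top, 62 mm wide (its y), 42 mm high, 0.46 to 0.70 kg. Origin: middle of its underside; x points to its break, y to its longer side (138 mm; the other is 119), which goes on the fence. Straight end at x -65 mm; break through (54,-31), (69,10), (73,31) mm. Starts flat on the table, relief up. Home: axes parallel to the board's.
- loose_break (a point): Point on the loose half's broken face, at mid height, where the break line bends: x 69, y 10, z 21 mm in the loose half's frame. The half is best gripped across its width near the middle; fingertips kept more than 15 mm above its underside clear the fence.
- clamped_break (a point): The mating point on the clamped half's broken face (board x 49, y 54, z 39 mm). With the joint closed it meets loose_break.
- chunk_a: Bystander: six-sided broken lump of another brick, about 70 by 60 mm, 30 mm high. Origin: under its middle.
- chunk_b: Bystander: four-sided broken lump of another brick, about 75 by 50 mm, 34 mm high. Origin: under its middle.
- sherd_a: Bystander: flat dark potsherd about 90 mm across, 11 mm thick. Origin: under its middle.
- sherd_b: Bystander: flat lighter potsherd about 70 mm across, 10 mm thick. Origin: under its middle.
- tape: Bystander: roll of masking tape lying flat, 100 mm across, 24 mm high. Origin: under its middle.
- brush: Bystander: small dusting brush, 170 mm long, lying along the near strip of the board. Origin: under its middle.

How it is judged:
By the outcome, as a careful person would: the job done as asked, in the order asked, and still so for the second after the job is handed in, while the arm keeps its last pose, push and grip.
It also fails if it takes over 42 s, if anything falls off the work surface, if the arm or the gripper's body presses on something with over 40 N, if the wrist force passes 120 N, or if a joint passes its speed limit or range.

## Robot

A 6-joint arm with a two-finger parallel gripper is mounted at the origin on the work surface. World frame = base frame: x ahead of the robot, y to its left, z up, the work surface at z = 0. Lengths are in m, angles in rad, forces in N, time in s.
With the tool pointing down it reaches from about 0.275 to 0.975 m from the base axis. Payload 8.4 kg.
Tool frame: the origin (TCP) lies midway between the tips of the shut fingers; the grasp point (between the pads) lies 19 mm behind it; z points along the fingers, y is the line along which they close (so a half turn about z gives the same grasp; the last joint's range is limited). The gripper opens to 92 mm and grips with 3 to 60 N. Pads are 20 mm wide; open, the fingers measure 128 mm over their backs; the gripper's body (75 mm by 189 mm) begins 69 mm behind the grasp point.
Start: joints at [1.115, 0.353, 1.633, -0, 1.155, -0.002], TCP at [0.274, 0.562, 0.215] pointing down, gripper open.
Joint ranges: [-2.63, 2.63], [-0.92, 2.1], [0.06, 2.66], [-1.3, 4.44], [0, 2.69], [-3.02, 3.02]. Speed limits (rad/s): [2.22, 2.22, 2.79, 3.14, 3.14, 3.14].

## Interface

Orientations are given as a unit quaternion [x, y, z, w].
In Python, from rig import env, cam, finish_job gives the robot as it stands (env), with the cameras (cam) and the job as plain functions.
- The arm moves only by the shell command python3 shift.py [FORCE], which reads ROWS from standard input. ROWS is a JSON list that holds a single list of rows (three levels of brackets), with 1 to 12 rows, each of 7 numbers: dx, dy, dz in m, then a rotation vector rx, ry, rz in rad, then the finger opening in m; each row shifts and turns the commanded pose from where the row before left it, along the tool's axes as they then stand; what a row does not reach is not made up. A row lasts 1/12 s, in which the tool goes at most 0.0417 m and 0.125 rad, less where a joint would pass 70% of its speed; a pose out of reach is approached as far as the arm can. The fingers move at their own pace and stop on an object; FORCE is the grip in N (left out, the last holds). Time passes only in rows, so rows that do not move let the fingers close. It prints the time, the measured TCP pose, the force, the opening and the grip force at its end. Input that does not fit is refused with a message, and nothing moves.
- env.state(): the state, without advancing time (a new reading comes with each control period).
- cam.snapshot(name): name is "scene" or "top" or "wrist"; returns the picture (420x560x3 uint8, blue, green, red); there is no depth.
- cam.camera_params(name): a dict with "fx", "fy", "cx", "cy" (pixels), "extrinsics" (4x4, takes a point from camera to world coordinates). Camera axes: x right, y down, z forward; pixel columns grow to the right and rows downward; lengths in m; the calibration is good to about 2 mm. The wrist camera is an equidistant fisheye: a pixel r from the principal point sees the ray r / f radians off the axis. A picture is of the moment at which its call begins: read the wrist's pose just before it. camera_params takes no time and is no camera call; for the wrist camera it gives the pose at the moment of the call.
- finish_job(): hands the job in; it is judged then, once.
The state is a dict: "time_s": time; "joints": joint angles; "joint_velocities": joint speeds; "joint_efforts": joint torques, N m; "position": TCP position; "tcp_rot": TCP orientation; "contact_force": force on the tool from outside, world axes, zero at the start; "ft_torque": the same for the moment, N m; "opening": finger opening in m; "finger_force": force on a finger pad.
Only numpy, scipy, OpenCV 4.12 (cv2) and the standard library are available. Lean on these libraries where they do the work, as an engineer would, in place of code of your own. Each camera call takes 0.05 s, during which the arm holds its last target. There are 200 camera calls.

## Working session

There is one attempt and no reset: what is moved stays moved. The work goes in short steps, Python scripts to look and compute and a shell command to move; the robot and the scene stay as the last step left them, time stands still between calls to the robot, and variables do not carry over. Pictures are saved under pics/ and viewed, at most 10 in all, crops included, and the job is handed in when it is done.

```bash
ls; mkdir -p pics
python3 - <<'E'
from rig import env, cam, finish_job
import cv2,numpy as np
for n in("top","scene"):
    cv2.imwrite(f"pics/{n}0.png",cam.snapshot(n)); p=cam.camera_params(n); print(n,p["fx"],p["cx"],p["cy"],np.round(p["extrinsics"],3).tolist())
s=env.state();print(s)
E
```

```text
pics
rig.py
shift.py
top 491.7269385042577 280.2565366059406 204.98480858957393 [[0.008, -0.996, 0.088, 0.435], [-1.0, -0.009, -0.015, 0.07], [0.016, -0.088, -0.996, 1.084], [0.0, 0.0, 0.0, 1.0]]
scene 406.81821660778616 277.18983341394033 207.16183972787147 [[0.4, 0.738, -0.544, 1.04], [0.917, -0.332, 0.223, -0.162], [-0.016, -0.588, -0.809, 0.857], [0.0, 0.0, 0.0, 1.0]]
{'time_s': 0.1, 'joints': array([ 1.11459431e+00,  3.53567131e-01,  1.63404149e+00, -2.81111307e-05,
        1.15517832e+00, -2.43472334e-03]), 'joint_velocities': array([-8.15563160e-04, -2.62937886e-03, -9.14030515e-04,  1.96560819e-04,
       -7.16876522e-05, -3.51364936e-04]), 'joint_efforts': array([-1.19644312e-03, -5.94902802e+01, -3.34933877e+01,  6.98571978e-02,
        1.83718360e-02, -7.68119861e-07]), 'position': array([0.27381079, 0.5613532 , 0.21395392]), 'tcp_rot': array([ 2.24936555e-01,  9.74373229e-01, -5.84429970e-04, -1.23219093e-04]), 'contact_force': array([-0.33893801,  0.48435228, -0.06745783]), 'ft_torque': array([-0.02014032, -0.02536269,  0.02117332]), 'finger_force': 0.0, 'opening': 0.09191764725025775}
```

View pics/top0.png

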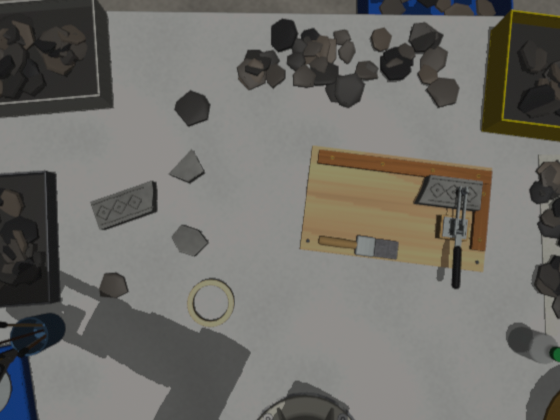

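View pics/scene0.png

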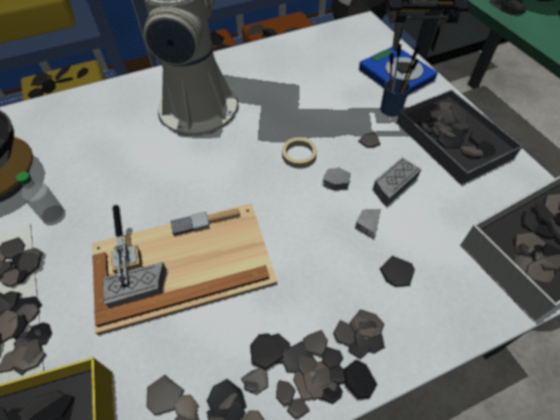

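The top view shows the loose half at about (125,205) with its break towards +u. The board is at about (397,208), with the fence along the top edge and the clamped half at (450,192). Next I'll enlarge both areas in both views.

```bash
cat > h.py <<'E'
from rig import env, cam, finish_job
import cv2,numpy as np
from scipy.spatial.transform import Rotation as R
def ray(n,uv,p=None):
    p=p or cam.camera_params(n); T=np.array(p["extrinsics"]); x=(uv[0]-p["cx"])/p["fx"]; y=(uv[1]-p["cy"])/p["fy"]
    if n=="wrist":
        r=np.hypot(x,y); k=np.sin(r)/r if r>1e-9 else 1; d=np.array([x*k,y*k,np.cos(r)])
    else: d=np.array([x,y,1.])
    d=T[:3,:3]@d; return T[:3,3],d/np.linalg.norm(d)
def onz(n,uv,z,p=None):
    o,d=ray(n,uv,p); return o+d*(z-o[2])/d[2]
def tri(*rays):
    A=sum(np.eye(3)-np.outer(d,d) for o,d in rays); b=sum((np.eye(3)-np.outer(d,d))@o for o,d in rays)
    return np.linalg.solve(A,b)
E
python3 - <<'E'
from h import *
t=cv2.imread("pics/top0.png"); s=cv2.imread("pics/scene0.png")
f=lambda im,x,y,w,h,k:cv2.resize(im[y:y+h,x:x+w],None,fx=k,fy=k,interpolation=cv2.INTER_CUBIC)
a=f(t,80,170,100,75,4); b=f(s,360,145,100,75,4); c=f(t,300,145,200,145,2)[:,:400]; d=f(s,85,200,200,145,2)[:,:400]
cv2.imwrite("pics/crops.png",np.vstack([np.hstack([a,b]),np.hstack([c,d])]))
E
```

```text
(no output)
```

View pics/crops.png

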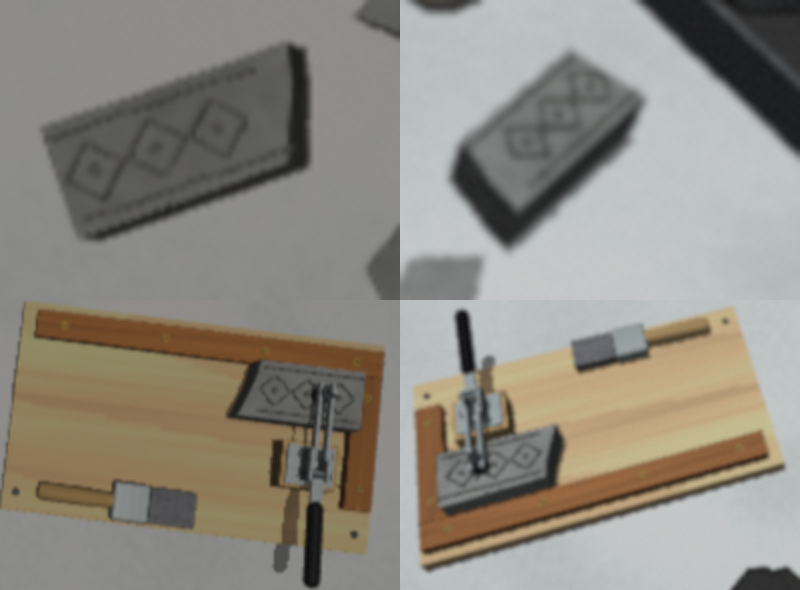

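Run:
```python
from h import *
def go(name,tp,sp,loc):
    P=np.array([tri(ray("top",a),ray("scene",b)) for a,b in zip(tp,sp)])
    print(name,np.round(P,4).tolist(),"z",P[:,2].mean().round(4))
    z=P[:,2].mean()
    for lab,n,pp in(("top","top",tp),("scene","scene",sp)):
        Q=np.array([onz(n,a,z) for a in pp])[:,:2]; L=np.array(loc)/1e3
        H=(L-L.mean(0)).T@(Q-Q.mean(0)); th=np.arctan2(H[0,1]-H[1,0],H[0,0]+H[1,1]); r=np.array([[np.cos(th),-np.sin(th)],[np.sin(th),np.cos(th)]])
        t=Q.mean(0)-r@L.mean(0); print(lab,t.round(4),np.degrees(th).round(2),"res",np.abs(Q-t-L@r.T).max().round(4))
go("loose",[(90.6,202.6),(100.5,229.5),(152,180.8),(152.5,207.5)],[(420.5,170),(403,158),(389.5,197.5),(377,182)],[(-65,31),(-65,-31),(73,31),(54,-31)])
go("board",[(312.5,146),(492,168.5),(483,271),(300,249)],[(276.5,283),(95.5,328),(92.5,244),(251.5,204)],[(-200,115),(200,115),(200,-115),(-200,-115)])
```

```text
loose [[0.5297, 0.461, 0.0314], [0.4736, 0.4401, 0.0317], [0.5776, 0.331, 0.0377], [0.5207, 0.329, 0.0369]] z 0.0344
top [0.5244 0.3867] -68.16 res 0.0037
scene [0.5265 0.3924] -69.83 res 0.0043
board [[0.663, -0.0158, 0.0061], [0.6126, -0.4061, 0.0284], [0.3899, -0.3851, 0.0142], [0.4345, 0.0121, 0.0112]] z 0.015
top [ 0.5245 -0.2021] -96.53 res 0.0018
scene [ 0.526  -0.1981] -97.58 res 0.0071
```

```bash
cat >> h.py <<'E'
def plan(xyz,yaw,verbose=True):
    """tool shift to get tool at xyz, pointing down, tool y along world yaw(deg, mod 180)"""
    s=env.state(); r=R.from_quat(s["tcp_rot"]); best=None
    for k in(0,180):
        a=np.radians(yaw+k); y=np.array([np.cos(a),np.sin(a),0]); z=np.array([0,0,-1.]); g=R.from_matrix(np.c_[np.cross(y,z),y,z])
        v=(r.inv()*g).as_rotvec()
        print("rotvec",v.round(4),"tool shift",r.inv().apply(np.array(xyz)-s["position"]).round(4),"t",s["time_s"],"j6",s["joints"][5].round(3))
E
python3 - <<'E'
from h import *
s=env.state(); r=R.from_quat(s["tcp_rot"]); print(r.as_matrix().round(3))
T=np.array(cam.camera_params("wrist")["extrinsics"]); print("cam in tool",r.inv().apply(T[:3,3]-s["position"]),(r.inv().as_matrix()@T[:3,:3]).round(3),cam.camera_params("wrist")["fx"])
plan([.525,.388,.2],21.5)
E
```

```text
[[-0.899  0.438 -0.001]
 [ 0.438  0.899 -0.001]
 [-0.    -0.001 -1.   ]]
cam in tool [ 0.0800637  -0.00231214 -0.16981968] [[-0.001 -0.96  -0.28 ]
 [ 1.    -0.001 -0.   ]
 [ 0.    -0.28   0.96 ]] 325.19226210127806
rotvec [-1.100e-03  5.000e-04  7.418e-01] tool shift [-0.3018 -0.0457  0.014 ] t 0.1 j6 -0.002
rotvec [-6.0000e-04 -1.4000e-03 -2.3998e+00] tool shift [-0.3018 -0.0457  0.014 ] t 0.1 j6 -0.002
```

```bash
echo '[[[-0.0377,-0.0057,0.001,0,0,0,0.092],[-0.0377,-0.0057,0.001,0,0,0,0.092],[-0.0377,-0.0057,0.001,0,0,0,0.092],[-0.0377,-0.0057,0.001,0,0,0,0.092],[-0.0377,-0.0057,0.001,0,0,0,0.092],[-0.0377,-0.0057,0.001,0,0,0,0.092],[-0.0377,-0.0057,0.001,0,0,0,0.092],[-0.0377,-0.0057,0.001,0,0,0,0.092]]]' | python3 shift.py; echo '[[[0,0,0,0,0,0.1236,0.092],[0,0,0,0,0,0.1236,0.092],[0,0,0,0,0,0.1236,0.092],[0,0,0,0,0,0.1236,0.092],[0,0,0,0,0,0.1236,0.092],[0,0,0,0,0,0.1236,0.092],[0,0,0,0,0,0,0.092],[0,0,0,0,0,0,0.092]]]' | python3 shift.py
python3 - <<'E'
from h import *
import json
p=cam.camera_params("wrist"); im=cam.snapshot("wrist"); cv2.imwrite("pics/w1.png",im)
p["extrinsics"]=np.array(p["extrinsics"]).tolist(); json.dump(p,open("w1.json","w")); plan([.525,.388,.2],21.5)
E
```

```text
time_s: 0.77
position: [0.5262, 0.3871, 0.2062]
tcp_rot: [0.225, 0.974, -0.0, -0.0]
contact_force: [-0.4, 0.6, 0.0]
opening: 0.0918
finger_force: 0.0
time_s: 1.43
position: [0.5249, 0.3884, 0.2063]
tcp_rot: [0.561, 0.828, -0.0, -0.0]
contact_force: [-0.0, -0.2, -0.6]
opening: 0.0919
finger_force: 0.0
rotvec [-0.0005  0.0001  0.0046] tool shift [-0.0005 -0.0001  0.0063] t 1.4833 j6 0.255
rotvec [-2.000e-04 -8.000e-04 -3.137e+00] tool shift [-0.0005 -0.0001  0.0063] t 1.4833 j6 0.255
```

View pics/w1.png

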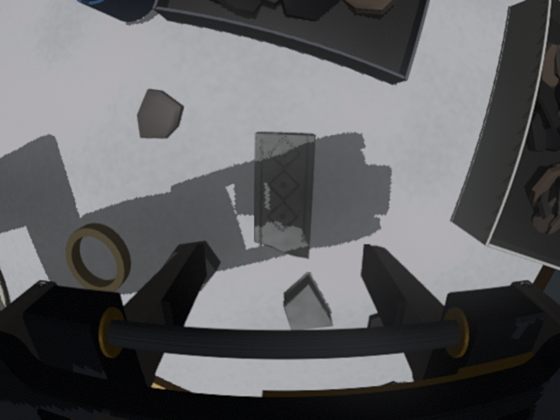

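The wrist view shows the loose half at about (283,190), upright in the image with its break at the bottom. I'll take a second wrist position for height and enlarge both.

```bash
echo '[[[-0.025,0.02,0.01,0,0,0,0.092],[-0.025,0.02,0.01,0,0,0,0.092],[-0.025,0.02,0.01,0,0,0,0.092],[0,0,0,0,0,0,0.092],[0,0,0,0,0,0,0.092]]]' | python3 shift.py
python3 - <<'E'
from h import *
import json
p=cam.camera_params("wrist"); im=cam.snapshot("wrist"); cv2.imwrite("pics/w2.png",im)
p["extrinsics"]=np.array(p["extrinsics"]).tolist(); json.dump(p,open("w2.json","w"))
q=json.load(open("w1.json"))
def proj(p,X):
    T=np.array(p["extrinsics"]); c=T[:3,:3].T@(X-T[:3,3]); a=np.arctan2(np.hypot(*c[:2]),c[2]); return p["fx"]*a*c[:2]/np.hypot(*c[:2])+[p["cx"],p["cy"]]
out=[]
for f,P in(("pics/w1.png",q),("pics/w2.png",p)):
    u,v=proj(P,np.array([.525,.387,.04])); x,y=int(u-50),int(v-75); print(f,x,y)
    c=cv2.imread(f)[y:y+150,x:x+100]; c=cv2.convertScaleAbs(c,alpha=1.6); out.append(cv2.resize(c,None,fx=4,fy=4,interpolation=cv2.INTER_CUBIC))
cv2.imwrite("pics/w12.png",np.hstack(out))
E
```

```text
time_s: 1.9
position: [0.6089, 0.3396, 0.1754]
tcp_rot: [0.562, 0.827, -0.001, -0.0]
contact_force: [0.3, 0.1, 0.5]
opening: 0.092
finger_force: 0.0
pics/w1.png 235 119
pics/w2.png 171 48
```

View pics/w12.png

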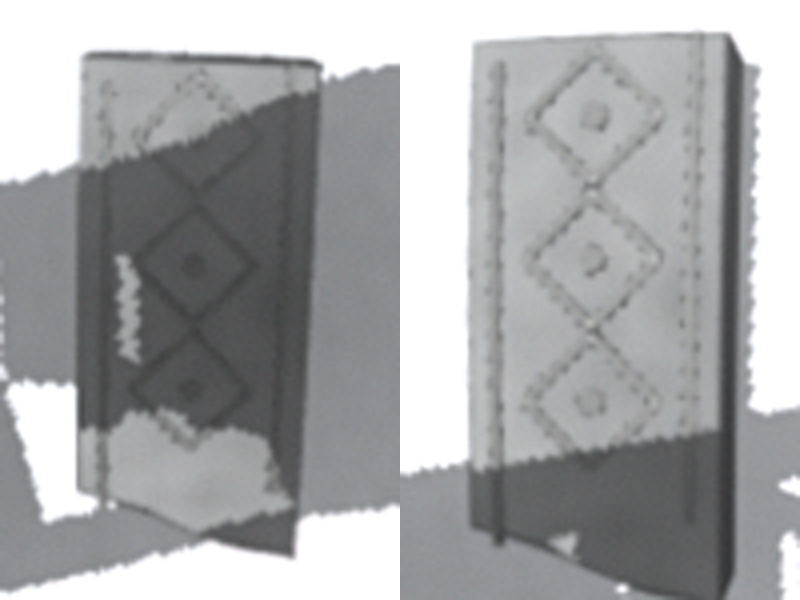

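```bash
cat >> h.py <<'E'
def fit(Q,L):
    L=np.array(L)/1e3; Q=np.array(Q)[:,:2]
    H=(L-L.mean(0)).T@(Q-Q.mean(0)); th=np.arctan2(H[0,1]-H[1,0],H[0,0]+H[1,1]); r=np.array([[np.cos(th),-np.sin(th)],[np.sin(th),np.cos(th)]])
    t=Q.mean(0)-r@L.mean(0); return t.round(4),np.degrees(th).round(2),"res mm",((Q-t-L@r.T)*1e3).round(1).tolist()
E
python3 - <<'E'
from h import *
import json
p1=json.load(open("w1.json"));p2=json.load(open("w2.json"))
a=np.array([(320,66),(82,60),(295,555),(78,490)]);b=np.array([(326,35),(75,42),(320,598),(72,525)])
a=(a+.5)/4-.5+[235,119]; b=(b+.5)/4-.5+[171,48]
P=np.array([tri(ray("wrist",x,p1),ray("wrist",y,p2)) for x,y in zip(a,b)]);print(P.round(4).tolist(),P[:,2].mean())
L=[(-65,31),(-65,-31),(73,31),(54,-31)]
print(fit(P,L))
for z in(.042,P[:,2].mean()):
  for q,x in((p1,a),(p2,b)): print(z,fit([onz("wrist",u,z,q) for u in x],L))
plan([.525,.388,.1],21.5)
E
```

```text
[[0.5294, 0.4565, 0.0415], [0.4726, 0.4359, 0.0411], [0.5756, 0.3308, 0.0439], [0.5124, 0.3258, 0.0424]] 0.042226454871689606
(array([0.5228, 0.3866]), np.float64(-69.81), 'res mm', [[-0.0, -1.8], [1.3, -1.0], [-1.4, 2.1], [0.1, 0.6]])
0.042 (array([0.5228, 0.3862]), np.float64(-69.88), 'res mm', [[-0.1, -1.2], [1.1, -0.9], [-1.1, 1.4], [0.1, 0.8]])
0.042 (array([0.5229, 0.3865]), np.float64(-69.93), 'res mm', [[-0.3, -1.9], [1.6, -0.7], [-1.3, 2.1], [0.0, 0.6]])
0.042226454871689606 (array([0.5228, 0.3863]), np.float64(-69.88), 'res mm', [[-0.1, -1.2], [1.1, -1.0], [-1.2, 1.4], [0.1, 0.8]])
0.042226454871689606 (array([0.5229, 0.3865]), np.float64(-69.93), 'res mm', [[-0.3, -2.0], [1.7, -0.8], [-1.4, 2.1], [0.0, 0.6]])
rotvec [-0.0012 -0.0002  0.0013] tool shift [ 0.0748 -0.0598  0.0761] t 1.95 j6 0.131
rotvec [ 3.0000e-04 -1.9000e-03 -3.1403e+00] tool shift [ 0.0748 -0.0598  0.0761] t 1.95 j6 0.131
```

```bash
echo '[[[0.025,-0.02,0.02,0,0,0.025,0.092],[0.025,-0.02,0.02,0,0,0,0.092],[0.025,-0.02,0.02,0,0,0,0.092],[0,0,0,0,0,0,0.092],[0,0,0,0,0,0,0.092],[0,0,0,0,0,0,0.092]]]' | python3 shift.py
python3 - <<'E'
from h import *
plan([.5229,.3864,.018],20.1)
E
```

```text
time_s: 2.45
position: [0.526, 0.3909, 0.1177]
tcp_rot: [0.572, 0.82, 0.001, 0.0]
contact_force: [0.5, -0.1, -0.2]
opening: 0.0917
finger_force: 0.0
rotvec [ 0.0016 -0.0003  0.0021] tool shift [-0.0032 -0.0046  0.0997] t 2.45 j6 0.284
rotvec [ 4.0000e-04  2.4000e-03 -3.1395e+00] tool shift [-0.0032 -0.0046  0.0997] t 2.45 j6 0.284
```

```bash
echo '[[[-0.0032,-0.0046,0.025,0.0016,0,0.002,0.092],[0,0,0.025,0,0,0,0.092],[0,0,0.025,0,0,0,0.092],[0,0,0.0125,0,0,0,0.092],[0,0,0.0115,0,0,0,0.092],[0,0,0,0,0,0,0.092],[0,0,0,0,0,0,0.092],[0,0,0,0,0,0,0.092]]]' | python3 shift.py
python3 - <<'E'
from h import *
plan([.5229,.3864,.018],20.1)
E
```

```text
time_s: 3.12
position: [0.5236, 0.3859, 0.0189]
tcp_rot: [0.574, 0.819, 0.0, -0.0]
contact_force: [1.0, -0.0, 0.2]
opening: 0.0922
finger_force: 0.0
rotvec [ 0.0003 -0.0005 -0.0025] tool shift [ 0.0008 -0.0005  0.0009] t 3.1167 j6 0.284
rotvec [-8.0000e-04 -5.0000e-04  3.1391e+00] tool shift [ 0.0008 -0.0005  0.0009] t 3.1167 j6 0.284
```

```bash
echo '[[[0,0,0.0005,0,0,0,0.07],[0,0,0,0,0,0,0.066],[0,0,0,0,0,0,0.062],[0,0,0,0,0,0,0.055],[0,0,0,0,0,0,0.05],[0,0,0,0,0,0,0.05],[0,0,0,0,0,0,0.05],[0,0,0,0,0,0,0.05]]]' | python3 shift.py 45; echo '[[[0,0,-0.02,0,0,0,0.05],[0,0,-0.035,0,0,0,0.05],[0,0,-0.035,0,0,0,0.05],[0,0,-0.02,0,0,0,0.05],[0,0,0,0,0,0,0.05],[0,0,0,0,0,0,0.05]]]' | python3 shift.py
```

```text
time_s: 3.78
position: [0.5232, 0.3857, 0.0176]
tcp_rot: [0.574, 0.819, 0.0, -0.0]
contact_force: [1.4, 0.7, 3.4]
opening: 0.0612
finger_force: 45.0
time_s: 4.28
position: [0.5224, 0.3852, 0.1268]
tcp_rot: [0.574, 0.819, -0.001, -0.0]
contact_force: [0.4, 0.1, -5.7]
opening: 0.0618
finger_force: 45.0
```

```bash
echo '[[[0,0,-0.005,0,0,0.116,0.05],[0,0,-0.005,0,0,0.116,0.05],[0,0,-0.005,0,0,0.116,0.05],[0,0,-0.005,0,0,0.116,0.05],[0,0,0,0,0,0,0.05],[0,0,0,0,0,0,0.05]]]' | python3 shift.py
python3 - <<'E'
from h import *
plan([.5524,-.1247,.18],-6.55)
E
```

```text
time_s: 4.78
position: [0.5216, 0.3845, 0.1446]
tcp_rot: [0.746, 0.666, -0.003, -0.0]
contact_force: [-0.7, 0.4, -4.7]
opening: 0.0618
finger_force: 45.0
rotvec [-0.0042  0.0032  0.0023] tool shift [-0.5027  0.0874 -0.0342] t 4.7833 j6 0.744
rotvec [-0.0051 -0.0066 -3.1392] tool shift [-0.5027  0.0874 -0.0342] t 4.7833 j6 0.744
```

```bash
echo '[[[-0.036,0.0062,-0.0025,0,0,0,0.05],[-0.036,0.0062,-0.0025,0,0,0,0.05],[-0.036,0.0062,-0.0025,0,0,0,0.05],[-0.036,0.0062,-0.0025,0,0,0,0.05],[-0.036,0.0062,-0.0025,0,0,0,0.05],[-0.036,0.0062,-0.0025,0,0,0,0.05],[-0.036,0.0062,-0.0025,0,0,0,0.05],[-0.036,0.0062,-0.0025,0,0,0,0.05],[-0.036,0.0062,-0.0025,0,0,0,0.05],[-0.036,0.0062,-0.0025,0,0,0,0.05],[-0.036,0.0062,-0.0025,0,0,0,0.05],[-0.036,0.0062,-0.0025,0,0,0,0.05]]]' | python3 shift.py; echo '[[[-0.036,0.0062,-0.0025,0,0,0,0.05],[-0.036,0.0062,-0.0025,0,0,0,0.05],[0,0,0,0,0,0,0.05],[0,0,0,0,0,0,0.05],[0,0,0,0,0,0,0.05],[0,0,0,0,0,0,0.05]]]' | python3 shift.py
python3 - <<'E'
from h import *
import json
p=cam.camera_params("wrist"); im=cam.snapshot("wrist"); cv2.imwrite("pics/w3.png",im)
p["extrinsics"]=np.array(p["extrinsics"]).tolist(); json.dump(p,open("w3.json","w")); plan([.5524,-.1247,.18],-6.55); print(env.state()["ft_torque"])
cv2.imwrite("pics/w3b.png",cv2.resize(im,(800,600),interpolation=cv2.INTER_CUBIC))
E
```

```text
time_s: 5.78
position: [0.5456, -0.054, 0.1759]
tcp_rot: [0.745, 0.667, -0.002, -0.001]
contact_force: [1.1, -0.5, -4.3]
opening: 0.0616
finger_force: 45.0
time_s: 6.28
position: [0.5502, -0.1241, 0.1813]
tcp_rot: [0.746, 0.666, -0.001, -0.001]
contact_force: [0.4, 0.3, -4.8]
opening: 0.0617
finger_force: 45.0
rotvec [-0.0028  0.0003  0.0012] tool shift [-0.0005  0.002   0.0016] t 6.3333 j6 -0.11
rotvec [-5.0000e-04 -4.3000e-03 -3.1404e+00] tool shift [-0.0005  0.002   0.0016] t 6.3333 j6 -0.11
[0.00368489 0.12347583 0.01275369]
```

View pics/w3b.png

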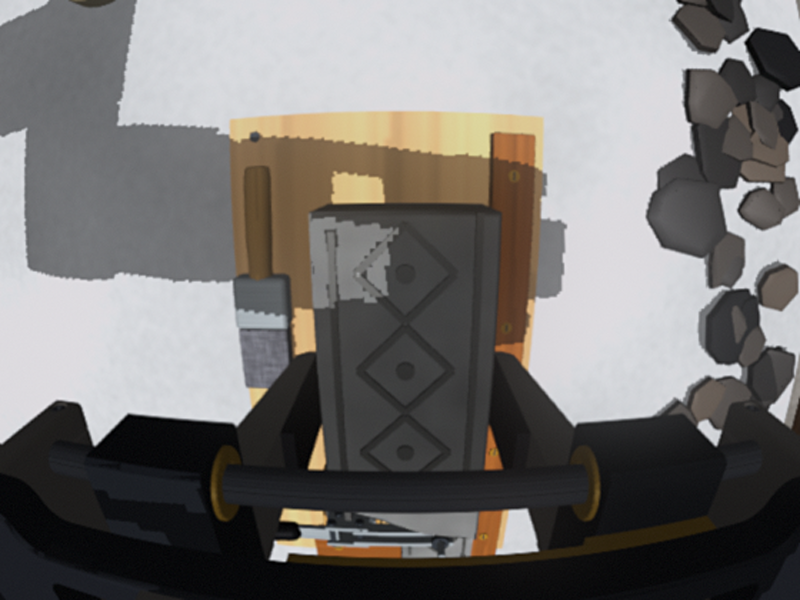

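Run:
```python
from h import *
import json
p=json.load(open("w3.json")); f=lambda u,z:onz("wrist",((u[0]+.5)*.7-.5,(u[1]+.5)*.7-.5),z,p)
Q=[f((230,120),.018),f((543,117),.018),f((492,133),.033),f((534,136),.033)]
print(np.round(Q,4).tolist()); print(fit(Q,[(-200,-115),(-200,115),(-185,75),(-185,105)])); print(fit(Q[:2],[(-200,-115),(-200,115)]))
# brick top corners in hand
s=env.state(); 
for z in (s["position"][2]-.018+.042,):
  B=[f((311,218),z),f((499,214),z)]; print("end corners",np.round(B,4).tolist()); print(R.from_quat(s["tcp_rot"]).inv().apply(np.array(B)-s["position"]).round(4).tolist())
```

```text
[[0.4335, 0.0098, 0.018], [0.6608, -0.0166, 0.018], [0.6187, -0.0273, 0.033], [0.6482, -0.0311, 0.033]]
(array([ 0.5229, -0.2022]), np.float64(-96.77), 'res mm', [[1.2, -0.2], [0.1, 0.5], [-0.5, 0.0], [-0.8, -0.3]])
(array([ 0.524 , -0.2021]), np.float64(-96.63), 'res mm', [[0.6, -0.1], [-0.6, 0.1]])
end corners [[0.5261, -0.0584, 0.2056], [0.5855, -0.0639, 0.2056]]
[[0.0624, -0.0316, -0.0239], [0.0636, 0.028, -0.0241]]
```

Run:
```python
from h import *
plan([.5553,-.1454,.065],-6.7)
```

```text
rotvec [-0.0028  0.0003  0.0038] tool shift [-0.0207  0.0076  0.1166] t 6.3333 j6 -0.11
rotvec [-5.0000e-04 -4.3000e-03 -3.1378e+00] tool shift [-0.0207  0.0076  0.1166] t 6.3333 j6 -0.11
```

```bash
echo '[[[-0.01,0.0038,0.02,-0.0028,0,0.0038,0.05],[-0.0107,0.0038,0.03,0,0,0,0.05],[0,0,0.03,0,0,0,0.05],[0,0,0.025,0,0,0,0.05],[0,0,0.0116,0,0,0,0.05],[0,0,0,0,0,0,0.05],[0,0,0,0,0,0,0.05],[0,0,0,0,0,0,0.05]]]' | python3 shift.py
python3 - <<'E'
from h import *
import json
p=cam.camera_params("wrist"); im=cam.snapshot("wrist"); cv2.imwrite("pics/w4.png",im)
p["extrinsics"]=np.array(p["extrinsics"]).tolist(); json.dump(p,open("w4.json","w")); plan([.5553,-.1454,.036],-6.7); print(env.state()["contact_force"])
cv2.imwrite("pics/w4b.png",cv2.resize(im,(800,600),interpolation=cv2.INTER_CUBIC))
E
```

```text
time_s: 7.0
position: [0.5573, -0.1466, 0.0672]
tcp_rot: [0.748, 0.664, 0.001, 0.002]
contact_force: [-0.2, -0.1, -4.5]
opening: 0.0616
finger_force: 45.0
rotvec [ 0.0042  0.0011 -0.0017] tool shift [ 0.0011 -0.0025  0.0315] t 7.05 j6 -0.141
rotvec [ 1.7000e-03 -6.6000e-03  3.1398e+00] tool shift [ 0.0011 -0.0025  0.0315] t 7.05 j6 -0.141
[-0.44652558  0.54474229 -4.14427118]
```

View pics/w4b.png

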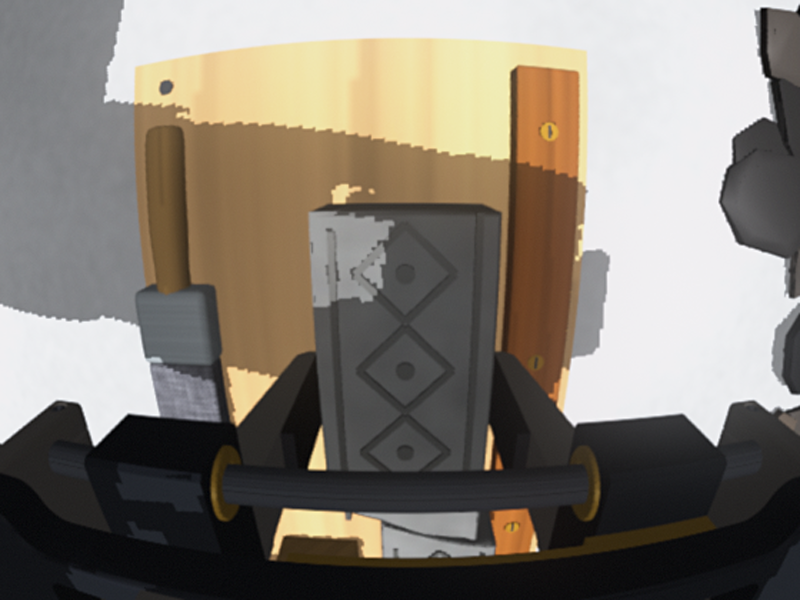

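Run:
```python
from h import *
import json
p=json.load(open("w4.json"));p3=json.load(open("w3.json")); c=lambda u:((u[0]+.5)*.7-.5,(u[1]+.5)*.7-.5)
A=[(136,68),(586,50),(512,66),(578,70)];B=[(230,120),(543,117),(492,133),(534,136)]
for a,b in zip(A,B): print(tri(ray("wrist",c(a),p),ray("wrist",c(b),p3)).round(4))
Q=[onz("wrist",c(a),z,p) for a,z in zip(A,(.018,.018,.033,.033))]
print(fit(Q,[(-200,-115),(-200,115),(-185,75),(-185,105)]))
e=[onz("wrist",c(a),.033,p) for a in((512,66),(511,130),(509,200),(506,300))]; E=np.array(e)[:,:2]; print(E.round(4).tolist()); v=cv2.fitLine(E.astype(np.float32),2,0,.001,.001).ravel(); print("fence yaw",np.degrees(np.arctan2(v[1],v[0])))
```

```text
[0.4327 0.0101 0.016 ]
[ 0.6604 -0.0166  0.0189]
[ 0.6188 -0.0269  0.0298]
[ 0.6459 -0.0313  0.0401]
(array([ 0.5236, -0.2022]), np.float64(-96.51), 'res mm', [[1.8, -0.2], [0.1, 0.2], [-1.6, -0.4], [-0.3, 0.5]])
[[0.6175, -0.0273], [0.6134, -0.0564], [0.6094, -0.0876], [0.6047, -0.1335]]
fence yaw 83.149086
```

```bash
echo '[[[0,-0.002,0.012,0.003,0.001,0,0.05],[0,0,0.01,0,0,0,0.05],[0,0,0.005,0,0,0,0.05],[0,0,0,0,0,0,0.05],[0,0,0,0,0,0,0.05],[0,0,0,0,0,0,0.05]]]' | python3 shift.py
python3 - <<'E'
from h import *
plan([.5553,-.1454,.036],-6.75); print(env.state()["contact_force"])
E
```

```text
time_s: 7.55
position: [0.5542, -0.1467, 0.0387]
tcp_rot: [0.748, 0.664, -0.0, -0.001]
contact_force: [0.1, 0.2, -4.4]
opening: 0.0619
finger_force: 45.0
rotvec [-0.0017 -0.0003 -0.0017] tool shift [0.0014 0.001  0.0027] t 7.55 j6 -0.142
rotvec [-4.0000e-04  2.6000e-03  3.1399e+00] tool shift [0.0014 0.001  0.0027] t 7.55 j6 -0.142
[ 0.09259443  0.19427304 -4.40833363]
```

```bash
echo '[[[0,0,0.0015,0,0,0,0.05],[0,0,0.0015,0,0,0,0.05],[0,0,0.001,0,0,0,0.05],[0,0,0,0,0,0,0.05],[0,0,0,0,0,0,0.05],[0,0,0,0,0,0,0.05]]]' | python3 shift.py
python3 - <<'E'
from h import *
plan([.5553,-.1454,.036],-6.75); print(env.state()["contact_force"])
E
```

```text
time_s: 8.05
position: [0.5544, -0.1467, 0.0355]
tcp_rot: [0.748, 0.664, -0.0, -0.0]
contact_force: [-3.3, 1.0, 5.8]
opening: 0.0616
finger_force: 45.0
rotvec [-0.0009 -0.0002 -0.0016] tool shift [ 0.0014  0.0008 -0.0005] t 8.05 j6 -0.142
rotvec [-2.00e-04  1.50e-03  3.14e+00] tool shift [ 0.0014  0.0008 -0.0005] t 8.05 j6 -0.142
[-3.26380219  1.02515249  5.82235588]
```

```bash
echo '[[[0,0.004,0,0,0,0,0.05],[0,0.004,0,0,0,0,0.05],[0,0.004,0,0,0,0,0.05],[0,0.003,0,0,0,0,0.05],[0,0.001,0,0,0,0,0.05],[0,0,0,0,0,0,0.05],[0,0,0,0,0,0,0.05]]]' | python3 shift.py
cat > b.py <<'E'
from h import *
s=env.state(); r=R.from_quat(s["tcp_rot"]); d=s["position"]-[.5236,-.2022,0]; B=R.from_euler("z",-96.7,degrees=True)
print("board xyz",(B.inv().apply(d)*1e3).round(1),"F board",B.inv().apply(s["contact_force"]).round(1),"torque",B.inv().apply(s["ft_torque"]).round(2),"tool y yaw",np.degrees(np.arctan2(*r.as_matrix()[[1,0],1])).round(2),"tilt",r.as_matrix()[:2,2].round(4),"t",s["time_s"].__round__(2))
E
python3 b.py
```

```text
time_s: 8.63
position: [0.5678, -0.1482, 0.0357]
tcp_rot: [0.748, 0.664, -0.002, -0.002]
contact_force: [-12.2, 1.2, 16.1]
opening: 0.0617
finger_force: 45.0
board xyz [-58.8  37.6  35.7] F board [  0.2 -12.2  16.1] torque [-1.99 -0.05 -0.  ] tool y yaw -6.84 tilt [-0.0056  0.0012] t 8.63
```

```bash
echo '[[[0,0.0015,-0.0007,0,0,0,0.05],[0,0.0015,0,0,0,0,0.05],[0,0.001,0,0,0,0,0.05],[0,0.001,0,0,0,0,0.05],[0,0,0,0,0,0,0.05],[0,0,0,0,0,0,0.05]]]' | python3 shift.py; python3 b.py
```

```text
time_s: 9.13
position: [0.5739, -0.149, 0.0356]
tcp_rot: [0.748, 0.664, -0.001, -0.002]
contact_force: [-8.1, 0.7, 7.7]
opening: 0.0618
finger_force: 45.0
board xyz [-58.7  43.7  35.6] F board [ 0.3 -8.1  7.7] torque [-1.27 -0.15 -0.08] tool y yaw -6.84 tilt [-0.004   0.0008] t 9.13
```

```bash
echo '[[[0,0.0007,0,0,0,0,0.05],[0,0.0007,0,0,0,0,0.05],[0,0,0,0,0,0,0.05],[0,0,0,0,0,0,0.05],[0,0,0,0,0,0,0.05]]]' | python3 shift.py; python3 b.py
```

```text
time_s: 9.55
position: [0.5751, -0.1491, 0.0356]
tcp_rot: [0.748, 0.664, -0.001, -0.002]
contact_force: [-7.3, 0.4, 7.9]
opening: 0.0618
finger_force: 45.0
board xyz [-58.8  45.   35.6] F board [ 0.5 -7.3  7.9] torque [-1.37 -0.1  -0.05] tool y yaw -6.84 tilt [-0.0041  0.0009] t 9.55
```

```bash
echo '[[[0,0.0008,0,0,0,0,0.05],[0,0.0008,0,0,0,0,0.05],[0,0,0,0,0,0,0.05],[0,0,0,0,0,0,0.05],[0,0,0,0,0,0,0.05]]]' | python3 shift.py; python3 b.py
```

```text
time_s: 9.97
position: [0.5755, -0.1491, 0.0357]
tcp_rot: [0.748, 0.664, -0.002, -0.003]
contact_force: [-12.1, 0.8, 14.2]
opening: 0.0619
finger_force: 45.0
board xyz [-58.8  45.3  35.7] F board [  0.6 -12.1  14.2] torque [-2.08 -0.18  0.03] tool y yaw -6.82 tilt [-0.0065  0.0012] t 9.97
```

```bash
echo '[[[-0.003,0,-0.0003,0,0,0,0.05],[-0.004,0,0,0,0,0,0.05],[-0.004,0,0,0,0,0,0.05],[-0.004,0,0,0,0,0,0.05],[-0.004,0,0,0,0,0,0.05],[-0.004,0,0,0,0,0,0.05],[-0.003,0,0,0,0,0,0.05],[-0.002,0,0,0,0,0,0.05],[0,0,0,0,0,0,0.05],[0,0,0,0,0,0,0.05],[0,0,0,0,0,0,0.05]]]' | python3 shift.py; python3 b.py
```

```text
time_s: 10.88
position: [0.5725, -0.1746, 0.0357]
tcp_rot: [0.748, 0.664, -0.001, -0.004]
contact_force: [-9.3, 13.6, 11.1]
opening: 0.0613
finger_force: 45.0
board xyz [-33.2  45.4  35.7] F board [-12.4 -10.9  11.1] torque [-1.61  1.98  0.34] tool y yaw -6.84 tilt [-0.0062  0.0043] t 10.88
```

```bash
echo '[[[-0.0015,0,0,0,0,0,0.05],[-0.0015,0,0,0,0,0,0.05],[-0.0015,0,0,0,0,0,0.05],[-0.0015,0,0,0,0,0,0.05],[-0.001,0,0,0,0,0,0.05],[-0.0005,0,0,0,0,0,0.05],[0,0,0,0,0,0,0.05],[0,0,0,0,0,0,0.05]]]' | python3 shift.py; python3 b.py
```

```text
time_s: 11.55
position: [0.5717, -0.1816, 0.0357]
tcp_rot: [0.748, 0.664, -0.001, -0.004]
contact_force: [-8.4, 16.7, 10.8]
opening: 0.0618
finger_force: 45.0
board xyz [-26.1  45.4  35.7] F board [-15.6 -10.3  10.8] torque [-1.61  2.33  0.35] tool y yaw -6.84 tilt [-0.0062  0.0048] t 11.55
```

```bash
echo '[[[-0.0005,0,0,0,0,0,0.05],[-0.0005,0,0,0,0,0,0.05],[-0.0005,0,0,0,0,0,0.05],[-0.0005,0,0,0,0,0,0.05],[0,0,0,0,0,0,0.05],[0,0,0,0,0,0,0.05]]]' | python3 shift.py; python3 b.py;  echo '[[[-0.0005,0,0,0,0,0,0.05],[-0.0005,0,0,0,0,0,0.05],[0,0,0,0,0,0,0.05],[0,0,0,0,0,0,0.05]]]' | python3 shift.py; python3 b.py
```

```text
time_s: 12.05
position: [0.5715, -0.1835, 0.0357]
tcp_rot: [0.748, 0.664, -0.001, -0.004]
contact_force: [-8.3, 17.0, 11.7]
opening: 0.0616
finger_force: 45.0
board xyz [-24.2  45.4  35.7] F board [-15.9 -10.2  11.7] torque [-1.51  2.4   0.33] tool y yaw -6.84 tilt [-0.0061  0.0049] t 12.05
time_s: 12.38
position: [0.5714, -0.1845, 0.0357]
tcp_rot: [0.748, 0.664, -0.001, -0.004]
contact_force: [-8.3, 16.4, 11.8]
opening: 0.0619
finger_force: 45.0
board xyz [-23.2  45.4  35.7] F board [-15.3 -10.2  11.8] torque [-1.56  2.46  0.32] tool y yaw -6.84 tilt [-0.0061  0.005 ] t 12.38
```

```bash
echo '[[[-0.0005,0,0,0,0,0,0.05],[-0.0005,0,0,0,0,0,0.05],[0,0,0,0,0,0,0.05],[0,0,0,0,0,0,0.05]]]' | python3 shift.py; python3 b.py;  echo '[[[-0.0005,0,0,0,0,0,0.05],[-0.0005,0,0,0,0,0,0.05],[0,0,0,0,0,0,0.05],[0,0,0,0,0,0,0.05]]]' | python3 shift.py; python3 b.py
```

```text
time_s: 12.72
position: [0.5712, -0.1855, 0.0357]
tcp_rot: [0.748, 0.664, -0.001, -0.004]
contact_force: [-8.2, 16.9, 11.1]
opening: 0.0615
finger_force: 45.0
board xyz [-22.2  45.4  35.7] F board [-15.9 -10.2  11.1] torque [-1.59  2.45  0.3 ] tool y yaw -6.84 tilt [-0.0062  0.005 ] t 12.72
time_s: 13.05
position: [0.5712, -0.1862, 0.0357]
tcp_rot: [0.748, 0.664, -0.001, -0.004]
contact_force: [-8.4, 18.2, 12.0]
opening: 0.0619
finger_force: 45.0
board xyz [-21.4  45.4  35.7] F board [-17.1 -10.5  12. ] torque [-1.56  2.58  0.3 ] tool y yaw -6.84 tilt [-0.0061  0.0053] t 13.05
```

```bash
echo '[[[-0.0005,0,0,0,0,0,0.05],[-0.0005,0,0,0,0,0,0.05],[0,0,0,0,0,0,0.05],[0,0,0,0,0,0,0.05]]]' | python3 shift.py; python3 b.py
```

```text
time_s: 13.38
position: [0.5711, -0.1863, 0.0357]
tcp_rot: [0.748, 0.663, -0.0, -0.004]
contact_force: [-6.7, 23.4, 12.6]
opening: 0.0621
finger_force: 45.0
board xyz [-21.3  45.4  35.7] F board [-22.5  -9.4  12.6] torque [-1.49  3.48  0.34] tool y yaw -6.87 tilt [-0.0061  0.0065] t 13.38
```

```bash
python3 - <<'E'
from h import *
plan(env.state()["position"],-6.75)
E
echo '[[[0,0,0,0,0,0,0.05],[0,0,0,0,0,0,0.05]]]' | python3 shift.py 60; python3 b.py
```

```text
rotvec [-0.0068 -0.0058 -0.0021] tool shift [0. 0. 0.] t 13.3833 j6 -0.205
rotvec [-0.009   0.0107  3.1395] tool shift [0. 0. 0.] t 13.3833 j6 -0.205
time_s: 13.55
position: [0.5711, -0.1863, 0.0357]
tcp_rot: [0.748, 0.663, -0.0, -0.004]
contact_force: [-7.0, 22.8, 13.1]
opening: 0.0616
finger_force: 60.0
board xyz [-21.3  45.4  35.7] F board [-21.8  -9.6  13.1] torque [-1.5   3.44  0.3 ] tool y yaw -6.87 tilt [-0.0061  0.0065] t 13.55
```

```bash
echo '[[[0,0.0005,0,-0.0025,-0.0025,-0.0005,0.05],[0,0.0005,0,-0.0025,-0.0025,-0.0005,0.05],[-0.0003,0.0005,0,-0.0025,-0.0025,0,0.05],[-0.0003,0.0005,0,0,0,0,0.05],[0,0,0,0,0,0,0.05],[0,0,0,0,0,0,0.05],[0,0,0,0,0,0,0.05]]]' | python3 shift.py; python3 b.py; python3 -c "
from h import *
plan(env.state()['position'],-6.75)"
```

```text
time_s: 14.13
position: [0.5711, -0.1864, 0.0356]
tcp_rot: [0.748, 0.664, -0.001, -0.001]
contact_force: [-13.9, 25.3, 19.2]
opening: 0.0615
finger_force: 60.0
board xyz [-21.2  45.3  35.6] F board [-23.5 -16.8  19.2] torque [-2.6   4.08  0.17] tool y yaw -6.84 tilt [-0.0033 -0.0004] t 14.13
rotvec [-0.0032  0.0007 -0.0015] tool shift [0. 0. 0.] t 14.1333 j6 -0.197
rotvec [1.2000e-03 5.0000e-03 3.1401e+00] tool shift [0. 0. 0.] t 14.1333 j6 -0.197
```

```bash
echo '[[[-0.0005,0.0005,-0.0004,-0.0015,-0.001,-0.0005,0.05],[-0.0005,0.0005,-0.0004,-0.0015,0,-0.0005,0.05],[-0.0005,0.0005,0,-0.0015,0,0,0.05],[-0.0005,0.0005,0,0,0,0,0.05],[0,0,0,0,0,0,0.05],[0,0,0,0,0,0,0.05],[0,0,0,0,0,0,0.05]]]' | python3 shift.py; python3 b.py; python3 -c "
from h import *
plan(env.state()['position'],-6.75)"
```

```text
time_s: 14.72
position: [0.5711, -0.1865, 0.0356]
tcp_rot: [0.748, 0.664, -0.001, -0.001]
contact_force: [-15.1, 35.6, 20.3]
opening: 0.0615
finger_force: 60.0
board xyz [-21.1  45.4  35.6] F board [-33.6 -19.1  20.3] torque [-3.26  5.59  0.17] tool y yaw -6.82 tilt [-0.0026  0.0014] t 14.72
rotvec [-0.0027 -0.001  -0.0011] tool shift [0. 0. 0.] t 14.7167 j6 -0.2
rotvec [-1.6000e-03  4.3000e-03  3.1404e+00] tool shift [0. 0. 0.] t 14.7167 j6 -0.2
```

```bash
echo '[[[0,0.0007,-0.0005,-0.001,-0.001,-0.0005,0.05],[0,0.0007,-0.0005,-0.001,0,-0.0005,0.05],[0,0.0007,-0.0003,-0.001,0,0,0.05],[0,0.0005,0,0,0,0,0.05],[0,0,0,0,0,0,0.05],[0,0,0,0,0,0,0.05],[0,0,0,0,0,0,0.05]]]' | python3 shift.py; python3 b.py
python3 - <<'E'
from h import *
t=cam.snapshot("top");s=cam.snapshot("scene");w=cam.snapshot("wrist")
f=lambda im,x,y,ww,h,k:cv2.resize(im[y:y+h,x:x+ww],None,fx=k,fy=k,interpolation=cv2.INTER_CUBIC)
cv2.imwrite("pics/home.png",np.vstack([np.hstack([f(t,330,140,133,100,3),f(s,90,220,133,100,3)]),np.hstack([f(w,200,120,133,100,3),f(w,220,290,133,100,3)])]))
E
```

```text
time_s: 15.3
position: [0.5712, -0.1865, 0.0356]
tcp_rot: [0.748, 0.664, -0.001, -0.002]
contact_force: [-20.5, 33.7, 13.9]
opening: 0.0613
finger_force: 60.0
board xyz [-21.1  45.4  35.6] F board [-31.1 -24.3  13.9] torque [-3.89  5.26  0.03] tool y yaw -6.76 tilt [-0.0045  0.001 ] t 15.3
```

View pics/home.png

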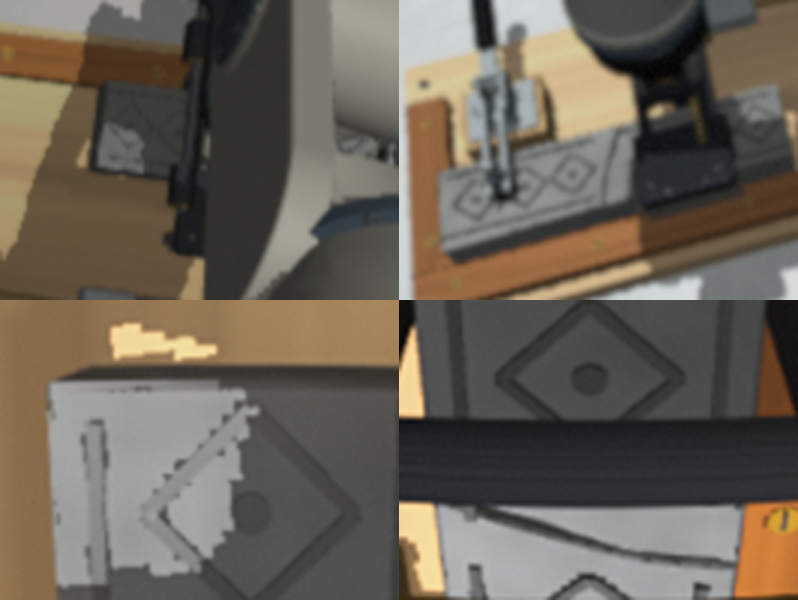

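The scene and wrist crops show the break closed to a hairline. The halves are in line and the side is on the fence. One last small tilt trim, then I'll check it is steady.

```bash
echo '[[[0,0.0005,-0.0002,-0.0025,-0.001,0,0.05],[-0.0003,0.0005,-0.0002,-0.0025,0,0,0.05],[0,0.0003,0,-0.001,0,0,0.05],[0,0,0,0,0,0,0.05],[0,0,0,0,0,0,0.05],[0,0,0,0,0,0,0.05]]]' | python3 shift.py; python3 b.py; echo '[[[0,0,0,0,0,0,0.05],[0,0,0,0,0,0,0.05],[0,0,0,0,0,0,0.05],[0,0,0,0,0,0,0.05],[0,0,0,0,0,0,0.05],[0,0,0,0,0,0,0.05]]]' | python3 shift.py >/dev/null; python3 b.py
```

```text
time_s: 15.95
position: [0.5711, -0.1865, 0.0356]
tcp_rot: [0.748, 0.664, -0.0, -0.0]
contact_force: [-21.0, 34.1, 15.4]
opening: 0.0615
finger_force: 60.0
board xyz [-21.1  45.4  35.6] F board [-31.4 -24.8  15.4] torque [-5.    5.38  0.06] tool y yaw -6.76 tilt [-0.0014  0.0001] t 15.95
board xyz [-21.1  45.4  35.6] F board [-30.8 -24.3  15. ] torque [-4.92  5.39 -0.04] tool y yaw -6.76 tilt [-0.0013  0.0001] t 16.45
```

Steady: about 31 N towards the break, 24 N towards the fence, and the half lies flat.

```bash
python3 -c "
from rig import env, cam, finish_job
print(finish_job())"
```

```text
the job is handed in; nothing more can be done
None
```

The matching half is home, flat on the board with the break closed to a hairline; the arm still holds it, pushing with about 24 N towards the fence and 31 N towards the clamped half, and the job is handed in at about 16.5 s.

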